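Lock the stone cases away in the bench strongbox

ROBOT

A 6-joint arm with a two-finger parallel gripper is mounted at the origin on the work surface. World frame = base frame: x ahead of the robot, y to its left, z up, the work surface at z = 0. Lengths are in mm, angles in rad, forces in N, time in s.
With the tool pointing down it reaches from about 200 to 875 mm from the base axis. Payload 3.4 kg.
Tool frame: the origin (TCP) lies where the fingers leave the gripper's body, on its centre line; the fingertips stand 97 mm ahead of it and the grasp point (between the pads) lies 78 mm ahead of it; z points along the fingers, y is the line along which they close (so a half turn about z gives the same grasp; the last joint's range is limited). The gripper opens to 94 mm and grips with 3 to 60 N. Pads are 16 mm wide; open, the fingers measure 119 mm over their backs; the gripper's body (75 mm by 177 mm) begins 78 mm behind the grasp point.
Start: joints at [-1.415, 0.276, 1.505, -0, 1.361, -0.121], TCP at [157.132, -553.141, 302.693] pointing down, gripper open.
Joint ranges: [-2.89, 2.89], [-0.75, 2.08], [0.22, 2.7], [-1.18, 4.32], [0.11, 2.71], [-2.7, 2.7]. Speed limits (rad/s): [2.57, 2.57, 3.14, 3.14, 3.14, 3.14].

INTERFACE

Orientations are given as a unit quaternion [w, x, y, z].
In Python, from cell import telemetry, cams, ticket gives the robot as it stands. The module is installed in compiled form; this text tells all that it offers.
- The arm moves only by the shell command python3 -m pendant 'ROWS' [FORCE]. ROWS is JSON, a list of rows, each a list of 7 numbers: the opening, from 0 (shut) to 1 (fully open), then the shift along the tool's x, y, z in m, then the turn, a rotation vector about the tool's x, y, z in rad. In form: [[fingers, tx, ty, tz, rx, ry, rz], ...]. A call has 1 to 20 rows; each row shifts and turns the commanded pose from where the row before left it, along the tool's axes as they then stand; what a row does not reach is not made up. A row lasts 1/10 s, in which the tool goes at most 50 mm and 8.59 degrees, less where a joint would pass 70% of its speed; a pose out of reach is approached as far as the arm can. A call is refused whole if a number of a shift passes 0.05 or a number of a turn 0.15, either way. A call with a gripper value outside its range is refused whole. The fingers move at their own pace and stop on an object; FORCE is the grip in N (left out, the last holds). Time passes only in rows, so rows that do not move let the fingers close. It gives the time, the measured TCP pose, the force, the opening and the grip force at its end, in the units of the state.
- telemetry.sense(): the state, without advancing time (a new reading comes with each control period).
- cams.camera(name): name is "side" or "top" or "wrist"; returns the picture (420x560x3 uint8, red, green, blue); there is no depth.
- cams.camera_params(name): a dict with "fovy" (degrees; the focal length in pixels is half the picture's height over the tangent of half this angle, whatever the lens; pixels are square), "cx", "cy" (the principal point, pixels), "rvec" (rotation vector, rad) and "tvec" (3), from world to camera coordinates, as OpenCV has them. Camera axes: x right, y down, z forward; pixel columns grow to the right and rows downward; lengths in mm; the calibration is good to about 2 mm. A picture is of the moment at which its call begins: read the wrist's pose just before it. camera_params takes no time and is no camera call; for the wrist camera it gives the pose at the moment of the call.
- ticket.close_job(): hands the job in; it is judged then, once.
The state is a dict: "time": time; "joint_positions": joint angles; "joint_vel": joint speeds; "joint_efforts": joint torques, N m; "tcp_pos": TCP position; "ee_rot": TCP orientation; "force": force on the tool from outside, world axes, zero at the start; "moment": the same for the moment, N m; "finger_gap": finger opening in mm; "grip_force": force on a finger pad.
Only numpy, scipy, OpenCV 4.12 (cv2) and the standard library are available. Lean on these libraries where they do the work, as an engineer would, in place of code of your own. Each camera call takes 0.05 s, during which the arm holds its last target. There are 200 camera calls.

TASK

Put the stone cases away for the night: lift the loose cover off the strongbox and lay it flat on the rubber mat, then stack all the cases that are there into one square column on the dark pad in the middle of the box, the large ones underneath and the small ones on top, each with its long side along the box's shorter side. Then put the cover back over the two pins so that it lies flush on the rim. The cases are thin plastic: grip them lightly, set them down gently, never press on the stack, and leave the other things on the bench where they are.

Things in the scene. Friction and masses are not known exactly. Their poses are not given: they have to be found in the camera images.
- strongbox: fixed open-topped green steel box, outside 156 (x) x 176 (y) x 102 mm high, walls 8, floor 6, so inside 140 x 160 x 96 deep. Two inner corners on a diagonal are filled by 18 mm square bosses up to the rim, at x,y = (+61,+71) and (-61,-71), each with an upright 8 mm pin with a tapered tip at (+62,+72) and (-62,-72), reaching 16 mm above the rim. Origin at the centre of its underside, z up
- box_pad (a point): centre of the dark rubber pad (84 x 64 mm, flush with the floor) in the middle of the box's floor: the place of the column; its axes are the box's
- cover: loose aluminium cover plate, 172 (x) x 192 (y) x 6 mm, 0.4 kg, with 13 mm holes at (+62,+72) and (-62,-72) for the pins; origin at the centre of the plate's underside, z up; seated, its origin is 102 mm above the strongbox's origin. A half turn fits as well
- cover_grip (a point): middle of the cover's black bridge handle: a bar 90 mm along the cover's x, 14 mm wide in y, 12 mm high, centre 42 mm above the plate's underside, with 70 mm free between its two feet and 30 mm of free height under the bar
- mat: fixed black rubber mat, 215 (x) x 235 (y) x 3 mm, on the bench; origin at the centre of its underside
- large_1: closed large stone case of thin white plastic, 70 x 50 x 24 mm (length x width x height), flat top and bottom; origin at the centre of its underside, x along its length, z up. May be absent. Cracks if a finger presses with 40 N: grip it with about 20 N
- large_2: closed large stone case of thin white plastic, 70 x 50 x 24 mm (length x width x height), flat top and bottom; origin at the centre of its underside, x along its length, z up. May be absent. Cracks if a finger presses with 40 N: grip it with about 20 N
- small_1: closed small stone case of thin white plastic, 52 x 40 x 20 mm (length x width x height), flat top and bottom; origin at the centre of its underside, x along its length, z up. May be absent. Cracks if a finger presses with 40 N: grip it with about 20 N
- small_2: closed small stone case of thin white plastic, 52 x 40 x 20 mm (length x width x height), flat top and bottom; origin at the centre of its underside, x along its length, z up. May be absent. Cracks if a finger presses with 40 N: grip it with about 20 N
- small_3: closed small stone case of thin white plastic, 52 x 40 x 20 mm (length x width x height), flat top and bottom; origin at the centre of its underside, x along its length, z up. May be absent. Cracks if a finger presses with 40 N: grip it with about 20 N
- tape: bystander: yellow tape roll lying flat, 60 mm across, 18 high, origin at the centre of its underside
- loupe: bystander: small dark loupe standing up, 26 mm across, 26 high, origin at the centre of its underside
- glue: bystander: small red bottle, 30 mm across, 70 high, origin at the centre of its underside
- alcohol: bystander: white bottle, 44 mm across, 110 high, origin at the centre of its underside
- dop: bystander: brass stone holder standing up, 32 mm across, 42 high, origin at the centre of its underside
- brush: bystander: brush lying down, 160 mm long, origin at the middle of its underside
Mind the look-alikes: they are no part of the job. What is shaped like the small_3 but turquoise is not meant. Leave any pink look-alike of the large_1 alone.

How it is judged:
By the outcome, as a careful person would: the job done as asked, in the order asked, and still so for the second after the job is handed in, with the robot touching nothing.
Of large_1, large_2, small_1, small_2, small_3 only 3 to 4 are there at a start; the rules pass over those that are not, and their reading is None.
At some moment in a run one of cover may be knocked a few centimetres aside while the robot is not near it.
It also fails if it takes over 210 s, if anything falls off the work surface, if the arm or the gripper's body presses on something with over 40 N, if the wrist force passes 120 N, or if a joint passes its speed limit or range.

## Working session

There is one attempt and no reset: what is moved stays moved. The work goes in short steps, Python scripts to look and compute and a shell command to move; the robot and the scene stay as the last step left them, time stands still between calls to the robot, and variables do not carry over. Pictures are saved under pics/ and viewed, at most 18 in all, crops included, and the job is handed in when it is done.

```bash
mkdir -p pics
python3 - <<'E'
from cell import telemetry, cams
import cv2
s=telemetry.sense(); print({k:(s[k] if not hasattr(s[k],'round') else s[k]) for k in s})
for n in("top","side","wrist"):
    print(n,cams.camera_params(n)); cv2.imwrite(f'pics/{n}0.png',cams.camera(n)[:,:,::-1])
E
```

```text
{'time': 0.0, 'joint_positions': array([-1.41496594e+00,  2.76590189e-01,  1.50607322e+00, -2.29868349e-05,
        1.36071244e+00, -1.21020021e-01]), 'joint_vel': array([-0.00134461, -0.00141773,  0.00098231, -0.00050035,  0.00064502,
        0.00060641]), 'joint_efforts': array([ 5.40322560e-06, -4.04583621e+01, -2.37226295e+01,  7.04856729e-02,
        3.48830083e-02, -1.43327652e-04]), 'tcp_pos': array([ 157.0815382 , -552.7352075 ,  301.83121267]), 'ee_rot': array([-8.91267107e-04,  9.90433794e-01,  1.37985885e-01, -2.67545129e-05]), 'force': array([ 0.36021856, -0.22166688,  0.06064192]), 'moment': array([-0.02111296,  0.00362013, -0.00619531]), 'grip_force': 0.0, 'finger_gap': 93.8167597881911}
top {'fovy': 46.330027880253965, 'cx': 272.2232604908768, 'cy': 208.0153302917679, 'rvec': array([ 2.15084794, -2.12603058,  0.1716598 ]), 'tvec': array([1.84881413e-01, 5.84454258e+02, 1.15962904e+03])}
side {'fovy': 52.80407637877167, 'cx': 277.02135878690035, 'cy': 200.58028059927148, 'rvec': array([ 0.49387246, -2.65848655,  1.2775406 ]), 'tvec': array([514.94542122, 214.00231897, 736.55790762])}
wrist {'fovy': 66.45962594881478, 'cx': 277.32087168003227, 'cy': 210.58205106121028, 'rvec': array([-2.34971504,  1.77501348,  0.21291233]), 'tvec': array([-573.89816306,  -24.82472226,  389.33276536])}
```

View pics/top0.png

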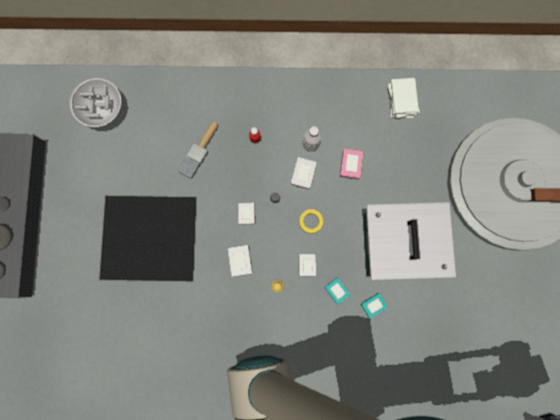

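View pics/side0.png

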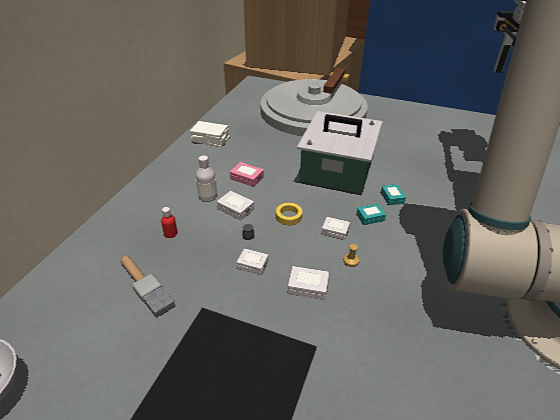

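Top view shows the four white cases: large at (304,173) and (240,261), small at (247,213) and (308,265). Look-alikes are pink at (352,164), turquoise at (338,291) and (374,306), and a white pile of paper at (404,98). The covered box is at (410,240) and the mat at (148,238).

```bash
cat > h.py <<'E'
import numpy as np, cv2
from cell import telemetry, cams
from scipy.spatial.transform import Rotation as R
def K(p): 
    f=210/np.tan(np.radians(p['fovy'])/2); return np.array([[f,0,p['cx']],[0,f,p['cy']],[0,0,1]])
def shot(n,name=None):
    p=cams.camera_params(n); im=cams.camera(n)
    if name: cv2.imwrite(f'pics/{name}.png',im[:,:,::-1])
    return im,p
def world(p,uv,z):
    uv=np.atleast_2d(np.array(uv,float)); M=R.from_rotvec(p['rvec']).as_matrix()
    d=np.c_[uv,np.ones(len(uv))]@np.linalg.inv(K(p)).T@M; c=-M.T@p['tvec']
    return c+d*((z-c[2])/d[:,2])[:,None]
def pix(p,P):
    P=np.atleast_2d(np.array(P,float)); return cv2.projectPoints(P,np.array(p['rvec']),np.array(p['tvec']),K(p),None)[0][:,0]
def blobs(im,p,mask,z,amin=100):
    out=[]
    for c in cv2.findContours(mask.astype(np.uint8),cv2.RETR_EXTERNAL,cv2.CHAIN_APPROX_NONE)[0]:
        if cv2.contourArea(c)<amin: continue
        w=world(p,c[:,0]+0.0,z)[:,:2].astype(np.float32)
        (x,y),(a,b),t=cv2.minAreaRect(w)
        if b>a: a,b,t=b,a,t+90
        t=(t+90)%180-90
        m=c[:,0].mean(0); out.append((m.round(),np.round([x,y,a,b,t],1)))
    return out
def tcp():
    s=telemetry.sense(); q=s['ee_rot']; M=R.from_quat(np.r_[q[1:],q[0]]).as_matrix(); return s,M
def go(x,y,z,yaw=None):
    """shift in tool axes (mm) & turn about tool z (deg) to bring TCP to x,y,z, tool y axis at yaw deg (mod 180)"""
    s,M=tcp(); d=M.T@(np.array([x,y,z])-s['tcp_pos'])
    cy=np.degrees(np.arctan2(M[1,1],M[0,1])); print('t',round(s['time'],2),'pos',s['tcp_pos'].round(1),'tool-y yaw',round(cy,2),'tilt z',M[:,2].round(4),'q6',s['joint_positions'][5].round(3),'gap',round(s['finger_gap'],1),'F',s['force'].round(1))
    print('shift mm (tool)',d.round(1),'world',(M@d).round(1))
    if yaw is not None:
        t=(yaw-cy+90)%180-90; print('yaw change world',round(t,2),'-> rz rad',round(-np.radians(t),4))
E
python3 - <<'E'
from h import *
im,p=shot('top')
hsv=cv2.cvtColor(im,cv2.COLOR_RGB2HSV)
m=(hsv[...,1]<45)&(hsv[...,2]>185); m[:75]=0
for b in blobs(im,p,m,22,60): print('white',*b)
m=(im.max(2)<40)
for b in blobs(im,p,m,3,1500): print('dark',*b)
for n,uv,z in[('grip',(414,240),144),('hole',(378,215),108),('hole',(445,267),108),('alc',(313,133),100),('glue',(255,131),60),('tape',(312,221),9),('loupe',(275,198),26),('dop',(278,286),42),('pink',(352,164),24),('tq',(338,291),20)]: print(n,world(p,uv,z)[0].round(0))
M=R.from_rotvec(p['rvec']).as_matrix();print('cam',-M.T@p['tvec'])
w,q=shot('wrist','wrist1'); M=R.from_rotvec(q['rvec']).as_matrix();print('wcam',-M.T@q['tvec'],M)
c=cv2.resize(im[140:320,180:480],(800,480),interpolation=cv2.INTER_CUBIC); cv2.imwrite('pics/c1.png',c[:,:,::-1])
E
```

```text
white [375. 305.] [ 351.5 -244.3   32.    23.6  -56.8]
white [337. 290.] [ 386.2 -154.5   32.7   23.6   37.2]
white [307. 264.] [ 4.485e+02 -8.160e+01  5.180e+01  3.700e+01  1.000e-01]
white [239. 260.] [457.   86.6  70.5  49.5   9.6]
white [411. 241.] [ 511.3 -337.6  205.4  185.1  -87.7]
white [246. 213.] [575.1  73.8  50.8  37.7   1. ]
white [468. 211.] [ 584.1 -485.6  171.8   34.5   31.3]
white [303. 172.] [681.8 -71.3  70.4  50.1 -15. ]
white [352. 163.] [ 708.  -193.9   44.2   29.3   -7.8]
white [103. 112.] [833.8 448.5  38.5  21.5  75. ]
white [402.  95.] [ 888.3 -330.8   97.6   72.2    5.5]
dark [ 32. 217.] [ 5.702e+02  6.160e+02  4.084e+02  3.030e+01 -1.000e-01]
grip [ 500. -311.  144.]
hole [ 561. -239.  108.]
hole [ 442. -390.  108.]
alc [760. -89. 100.]
glue [776.  52.  60.]
tape [558. -94.   9.]
loupe [613.   0.  26.]
dop [395.  -9.  42.]
pink [ 704. -195.   24.]
tq [ 385. -156.   20.]
cam [ 392.60826543    6.49684492 1237.79758755]
wcam [ 221.92560319 -533.94533883  384.03136817] [[ 2.73268722e-01 -9.61937709e-01 -2.21435689e-04]
 [-9.34845514e-01 -2.65626565e-01  2.35597947e-01]
 [-2.26689369e-01 -6.41745418e-02 -9.71850584e-01]]
```

View pics/c1.png

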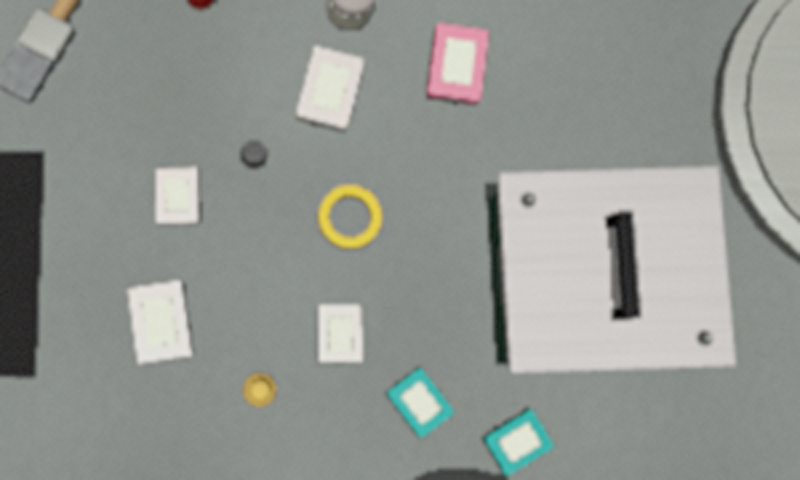

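The close crop confirms the choice: four plain white cases, with pink and turquoise excluded. The cover's holes are at about (378,215) and (445,267). Next I move over the cover.

```bash
python3 -c "
from h import *
im,p=shot('top')
m=(im.min(2)>165);
print(blobs(im,p,m&(np.indices(m.shape)[1]>350)&(np.indices(m.shape)[1]<458)&(np.indices(m.shape)[0]>195)&(np.indices(m.shape)[0]<285),108,1000))
import h; h.go(495,-313,330,-87.6)"
```

```text
[(array([411., 241.]), array([ 503. , -313.2,  193.3,  174.1,  -87.6]))]
t 0.3 pos [ 157.1 -553.   302.4] tool-y yaw -74.14 tilt z [-1.e-04  6.e-04 -1.e+00] q6 -0.121 gap 94.1 F [-0.   0.   0.3]
shift mm (tool) [ 390.6 -138.6  -27.5] world [337.9 240.   27.6]
yaw change world -13.46 -> rz rad 0.2349
```

```bash
python3 -m pendant '[[1,0.039,-0.0139,-0.0028,0,0,0],[1,0.039,-0.0139,-0.0028,0,0,0],[1,0.039,-0.0139,-0.0028,0,0,0],[1,0.039,-0.0139,-0.0028,0,0,0],[1,0.039,-0.0139,-0.0028,0,0,0],[1,0.039,-0.0139,-0.0028,0,0,0],[1,0.039,-0.0139,-0.0028,0,0,0],[1,0.039,-0.0139,-0.0028,0,0,0],[1,0.039,-0.0139,-0.0028,0,0,0],[1,0.039,-0.0139,-0.0028,0,0,0],[1,0,0,0,0,0,0.118],[1,0,0,0,0,0,0.118],[1,0,0,0,0,0,0],[1,0,0,0,0,0,0]]' 40
python3 - <<'E'
from h import *
go(503,-313.2,222,-87.6)
im,p=shot('wrist','w2')
print(pix(p,[[503,-313.2,150]]))
E
```

```text
time: 1.7
tcp_pos: [494.2, -312.9, 330.6]
ee_rot: [-0.0, 1.0, 0.022, -0.0]
force: [-0.6, 0.7, -0.7]
finger_gap: 94.0
grip_force: 0.0
t 1.7 pos [ 494.2 -312.9  330.6] tool-y yaw -87.53 tilt z [-2.e-04  1.e-04 -1.e+00] q6 0.844 gap 94.0 F [-0.6  0.7 -0.7]
shift mm (tool) [  8.8   0.7 108.6] world [   8.8   -0.3 -108.6]
yaw change world -0.07 -> rz rad 0.0013
[[278.55278314 204.82986575]]
```

View pics/w2.png

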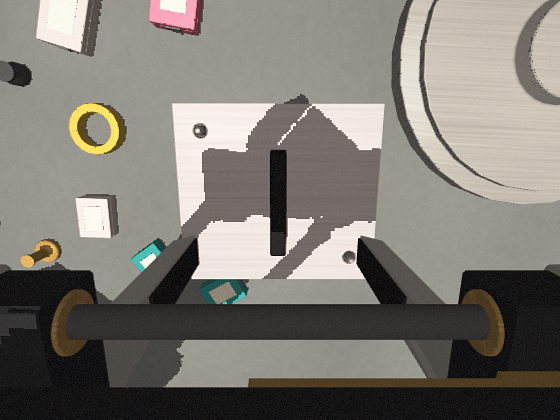

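The wrist view shows the cover with pins at (200,130) and (349,257), and the bar running from (278,151) to (278,234).

Run:
```python
from h import *
im,p=shot('wrist')
a=world(p,[(200,130),(349,257)],112); print(a.round(1),a.mean(0),np.degrees(np.arctan2(*(a[0]-a[1])[[1,0]]))-49.27,np.linalg.norm(a[0]-a[1]))
print(world(p,[(278,151),(278,234)],150).round(1))
print(world(p,[(173,103.5),(384.5,104),(375.5,279),(187,279)],108).round(1))
g=im.max(2).astype(int); print(g[200,262:296], g[100:106,300],g[146:156,278],g[228:240,278])
m=(im.max(2)<75)&(np.indices(g.shape)[0]<233)&(np.indices(g.shape)[0]>140)&(abs(np.indices(g.shape)[1]-278)<25)
m=m&(im.max(2)<45); print(blobs(im,p,m,150,300))
```

```text
[[ 561.  -239.5  112. ]
 [ 444.  -386.6  112. ]] [ 502.50816531 -313.06505244  112.        ] 2.2194615381317107 187.93140896590884
[[ 547.3 -311.   150. ]
 [ 477.3 -314.   150. ]]
[[ 583.2 -214.6  108. ]
 [ 591.  -405.7  108. ]
 [ 419.5 -417.2  108. ]
 [ 411.3 -223.1  108. ]]
[120 115 120 115 119 113 117 116   4  19  25  20  23  13  12  16  19  17
  18  19  21  24   6  28  78 119 115 115 114 114 113 117 113 109] [ 72  72  72  95 116 114] [117 114 118  69  13  25  10  22  18  20] [20 25 21 16 49 47 45 49 47 48 48 48]
[(array([277., 191.]), array([ 513.6, -312. ,   69.1,   12.8,    2.4]))]
```

```bash
python3 -m pendant '[[1,0.0083,0.0005,0,0,0,0],[1,0,0,0.03,0,0,0],[1,0,0,0.03,0,0,0],[1,0,0,0.03,0,0,0],[1,0,0,0.0186,0,0,0],[1,0,0,0,0,0,0],[0,0,0,0,0,0,0],[0,0,0,0,0,0,0],[0,0,0,0,0,0,0],[0,0,0,0,0,0,0],[0,0,0,0,0,0,0],[0,0,0,0,0,0,0],[0,0,0,0,0,0,0],[0,0,0,0,0,0,0]]' 40; python3 -c "
from h import *
go(502.5,-313,222,-87.65)"
```

```text
time: 3.2
tcp_pos: [502.6, -313.0, 222.1]
ee_rot: [0.0, 1.0, 0.02, -0.0]
force: [-0.5, -0.2, -0.0]
finger_gap: 33.5
grip_force: 0.0
t 3.2 pos [ 502.6 -313.   222.1] tool-y yaw -87.67 tilt z [-0.e+00 -1.e-04 -1.e+00] q6 0.856 gap 33.5 F [-0.5 -0.2 -0. ]
shift mm (tool) [-0.1 -0.   0.1] world [-0.1  0.  -0.1]
yaw change world 0.02 -> rz rad -0.0003
```

```bash
python3 -m pendant '[[0,0,0,0,0,0,0],[0,0,0,0,0,0,0],[0,0,0,0,0,0,0],[0,0,0,0,0,0,0],[0,0,0,0,0,0,0],[0,0,0,-0.005,0,0,0],[0,0,0,-0.01,0,0,0],[0,0,0,-0.02,0,0,0],[0,0,0,-0.03,0,0,0],[0,0,0,-0.03,0,0,0],[0,0,0,-0.03,0,0,0],[0,0,0,-0.025,0,0,0],[0,0,0,0,0,0,0]]' 40
python3 - <<'E'
from h import *
im,p=shot('top','t3')
m=(im.max(2)<45); 
m[:,220:]=0;m[:,:70]=0;m=cv2.morphologyEx(m.astype(np.uint8),cv2.MORPH_CLOSE,np.ones((5,5)))
for b in blobs(im,p,m,3,1500): print('mat',*b)
print(world(p,[(106,196),(196,197),(194,281),(100,280)],3).round(1))
go(502.5,-313,372,-87.65); print(telemetry.sense()['grip_force'])
E
```

```text
time: 4.5
tcp_pos: [503.6, -313.8, 376.5]
ee_rot: [0.003, 1.0, 0.02, 0.003]
force: [0.1, 0.4, -4.1]
finger_gap: 13.6
grip_force: 40.0
mat [148. 238.] [512.2 319.  227.1 207.1  89.8]
[[617.6 432.4   3. ]
 [617.7 202.2   3. ]
 [405.3 199.5   3. ]
 [405.  433.4   3. ]]
t 4.55 pos [ 503.  -313.3  373.8] tool-y yaw -87.66 tilt z [ 0.003  -0.0026 -1.    ] q6 0.856 gap 13.3 F [-0.4  0.  -5.3]
shift mm (tool) [-0.5 -0.3  1.8] world [-0.5  0.3 -1.8]
yaw change world 0.01 -> rz rad -0.0002
39.99859929084778
```

View pics/t3.png

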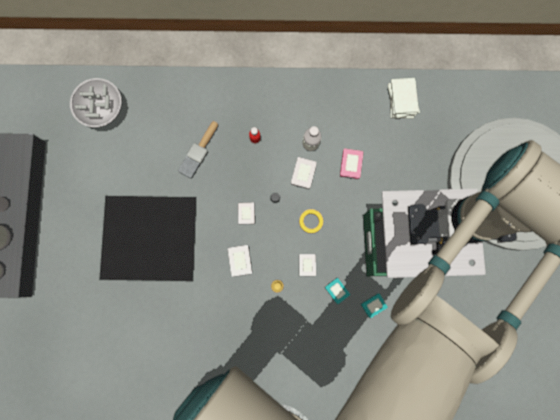

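The cover is in the grip and lifted at (430,235). The mat is clear, with its centre at pixel (148,238).

```bash
python3 -m pendant '[[0,0.0021,-0.02,0,0,0,0],[0,0.0021,-0.035,0,0,0,0],[0,0.0021,-0.045,0,0,0,0],[0,0.0021,-0.045,0,0,0,0],[0,0.0021,-0.045,0,0,0,0],[0,0.0021,-0.045,0,0,0,0],[0,0.0021,-0.045,0,0,0,0],[0,0.0021,-0.045,0,0,0,0],[0,0.0021,-0.045,0,0,0,0],[0,0.0021,-0.045,0,0,0,0],[0,0.0021,-0.045,0,0,0,0],[0,0.0021,-0.045,0,0,0,0],[0,0.0021,-0.045,0,0,0,0],[0,0.0021,-0.045,0,0,0,0],[0,0.0021,-0.025,0,0,0,0],[0,0.0021,-0.01,0,0,0,0],[0,0,0,0,0,0,0.041],[0,0,0,0,0,0,0],[0,0,0,0,0,0,0]]' 40; python3 -c "
from h import *
go(511.5,317,125,-90)"
```

```text
time: 6.45
tcp_pos: [510.0, 317.0, 371.1]
ee_rot: [0.001, 1.0, -0.0, -0.001]
force: [0.1, 0.5, -4.1]
finger_gap: 13.4
grip_force: 40.0
t 6.45 pos [510.  317.  371.1] tool-y yaw -90.0 tilt z [-0.002  -0.0015 -1.    ] q6 2.011 gap 13.4 F [ 0.1  0.5 -4.1]
shift mm (tool) [  2.   -0.3 246.1] world [   1.5   -0.  -246.1]
yaw change world 0.0 -> rz rad -0.0
```

```bash
python3 -m pendant '[[0,0.0015,0,0.02,0,0,0],[0,0,0,0.04,0,0,0],[0,0,0,0.045,0,0,0],[0,0,0,0.045,0,0,0],[0,0,0,0.04,0,0,0],[0,0,0,0.03,0,0,0],[0,0,0,0.015,0,0,0],[0,0,0,0.005,0,0,0],[0,0,0,0.002,0,0,0],[0,0,0,0.002,0,0,0],[0,0,0,0,0,0,0],[0,0,0,0,0,0,0]]' 40; python3 -c "
from h import *
go(511.5,317,123,-90)"
```

```text
time: 7.65
tcp_pos: [512.5, 318.0, 129.1]
ee_rot: [-0.0, 1.0, -0.0, 0.001]
force: [-0.3, -0.6, -4.2]
finger_gap: 13.7
grip_force: 40.0
t 7.65 pos [512.5 318.  129.1] tool-y yaw -90.01 tilt z [ 1.8e-03  8.0e-04 -1.0e+00] q6 2.011 gap 13.7 F [-0.3 -0.6 -4.2]
shift mm (tool) [-1.   1.   6.1] world [-1.  -1.  -6.1]
yaw change world 0.01 -> rz rad -0.0002
```

```bash
python3 -m pendant '[[0,0,0,0.001,0,0,0],[0,0,0,0.001,0,0,0],[0,0,0,0.001,0,0,0],[0,0,0,0.001,0,0,0],[0,0,0,0,0,0,0],[0,0,0,0,0,0,0]]' 40; python3 -c "
from h import *
go(511.5,317,123,-90)"
```

```text
time: 8.25
tcp_pos: [512.0, 317.8, 123.9]
ee_rot: [0.0, 1.0, -0.0, -0.0]
force: [0.2, -0.4, -4.7]
finger_gap: 14.0
grip_force: 40.0
t 8.25 pos [512.  317.8 123.9] tool-y yaw -90.01 tilt z [-2.e-04 -2.e-04 -1.e+00] q6 2.011 gap 14.0 F [ 0.2 -0.4 -4.7]
shift mm (tool) [-0.5  0.8  0.9] world [-0.5 -0.8 -0.9]
yaw change world 0.01 -> rz rad -0.0002
```

```bash
python3 -m pendant '[[0,0,0,0.001,0,0,0],[0,0,0,0.001,0,0,0],[0,0,0,0,0,0,0],[0,0,0,0,0,0,0]]' 40; python3 -c "
from h import *
go(511.5,317,123,-90)"
```

```text
time: 8.65
tcp_pos: [512.1, 317.9, 123.0]
ee_rot: [-0.0, 1.0, -0.0, 0.0]
force: [-1.5, -0.6, 5.7]
finger_gap: 13.4
grip_force: 40.0
t 8.65 pos [512.1 317.9 123. ] tool-y yaw -90.01 tilt z [ 8.e-04  2.e-04 -1.e+00] q6 2.011 gap 13.4 F [-1.5 -0.6  5.7]
shift mm (tool) [-0.6  0.9  0. ] world [-0.6 -0.9 -0. ]
yaw change world 0.01 -> rz rad -0.0002
```

```bash
python3 -m pendant '[[1,0,0,0,0,0,0],[1,0,0,0,0,0,0],[1,0,0,0,0,0,0],[1,0,0,0,0,0,0],[1,0,0,-0.03,0,0,0],[1,0,0,-0.04,0,0,0],[1,0,0,-0.04,0,0,0],[1,0,0,-0.02,0,0,0],[1,-0.01,0.038,0,0,0,-0.084],[1,-0.01,0.038,0,0,0,-0.084],[1,-0.01,0.038,0,0,0,0],[1,-0.01,0.038,0,0,0,0],[1,-0.01,0.038,0,0,0,0],[1,-0.01,0.038,0,0,0,0],[1,0,0,0,0,0,0],[1,0,0,0,0,0,0]]' 20
python3 - <<'E'
from h import *
go(457,86.6,104,-80.4)
im,p=shot('wrist','w4')
hsv=cv2.cvtColor(im,cv2.COLOR_RGB2HSV)
m=(hsv[...,1]<45)&(hsv[...,2]>185)
for b in blobs(im,p,m,24,300): print('white',*b)
shot('top','t4')
E
```

```text
time: 10.25
tcp_pos: [481.3, 84.1, 252.1]
ee_rot: [-0.0, 0.997, 0.083, 0.0]
force: [-0.6, 0.3, -0.2]
finger_gap: 94.3
grip_force: 0.0
t 10.25 pos [481.3  84.1 252.1] tool-y yaw -80.52 tilt z [ 5.e-04  7.e-04 -1.e+00] q6 1.435 gap 94.3 F [-0.6  0.3 -0.2]
shift mm (tool) [-23.6  -6.3 148.1] world [ -24.3    2.5 -148.1]
yaw change world 0.12 -> rz rad -0.0021
white [430. 256.] [448.2 -78.   50.8  39.1   1.1]
white [283. 239.] [446.4  73.9  45.9  26.8   9.5]
white [306. 102.] [579.   73.9  40.8  39.    2. ]
white [ 73. 129.] [513.1 285.7 163.7 139.2  -0. ]
white [488.  25.] [672.3 -68.5  54.9  49.4 -14.2]
```

View pics/w4.png

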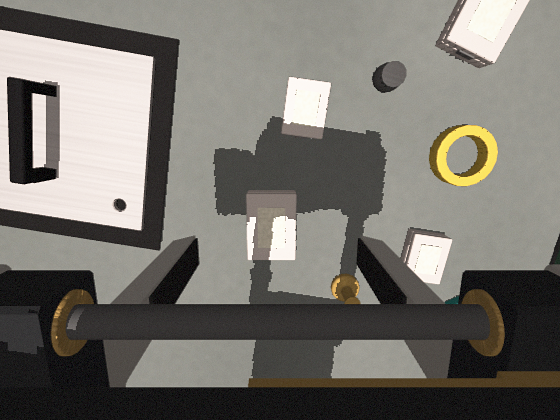

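Run:
```python
from h import *
im,p=shot('wrist')
print(im[186:200,270].tolist(),im[255:266,271].tolist())
print(world(p,[(247.5,260),(296.5,260),(296,205),(247,205),(270,191),(270,194)],24).round(1))
```

```text
[[72, 71, 66], [70, 71, 66], [71, 70, 67], [65, 67, 67], [90, 85, 78], [98, 91, 87], [107, 96, 91], [100, 92, 86], [127, 114, 110], [133, 122, 117], [132, 119, 115], [134, 122, 115], [135, 124, 116], [134, 121, 116]] [[255, 253, 249], [255, 253, 248], [255, 249, 244], [255, 249, 244], [255, 254, 249], [181, 173, 165], [149, 148, 139], [154, 156, 149], [156, 155, 147], [155, 155, 146], [155, 155, 145]]
[[416.9 106.1  24. ]
 [425.4  56.2  24. ]
 [482.6  67.3  24. ]
 [474.4 115.1  24. ]
 [492.1  94.9  24. ]
 [489.2  94.4  24. ]]
```

```bash
python3 -m pendant '[[1,-0.0245,-0.0068,0,0,0,-0.002],[1,0,0,0.03,0,0,0],[1,0,0,0.04,0,0,0],[1,0,0,0.04,0,0,0],[1,0,0,0.03,0,0,0],[1,0,0,0.011,0,0,0],[1,0,0,0,0,0,0],[0,0,0,0,0,0,0],[0,0,0,0,0,0,0],[0,0,0,0,0,0,0],[0,0,0,0,0,0,0],[0,0,0,0,0,0,0],[0,0,0,0,0,0,0],[0,0,0,0,0,0,0],[0,0,0,0,0,0,0],[0,0,0,0,0,0,0],[0,0,0,0,0,0,0]]' 20; python3 -c "
from h import *
go(456,86.8,101,-80.4)"
```

```text
time: 12.1
tcp_pos: [456.0, 87.1, 101.4]
ee_rot: [0.0, 0.996, 0.085, 0.0]
force: [-1.0, -0.8, 5.5]
finger_gap: 50.2
grip_force: 20.0
t 12.1 pos [456.   87.1 101.4] tool-y yaw -80.27 tilt z [ 4.e-04 -2.e-04 -1.e+00] q6 1.44 gap 50.2 F [-1.  -0.8  5.5]
shift mm (tool) [-0.1  0.3  0.4] world [-0.  -0.3 -0.4]
yaw change world -0.13 -> rz rad 0.0022
```

```bash
python3 -m pendant '[[0,0,0,-0.01,0,0,0],[0,0,0,-0.03,0,0,0],[0,0,0,-0.04,0,0,0],[0,0,0,-0.045,0,0,0],[0,0,0,-0.035,0,0,0],[0,-0.0022,0.02,-0.02,0,0,0],[0,-0.0022,0.035,0,0,0,0],[0,-0.0022,0.045,0,0,0,0],[0,-0.0022,0.045,0,0,0,0],[0,-0.0022,0.045,0,0,0,0],[0,-0.0022,0.045,0,0,0,0],[0,-0.0022,0.045,0,0,0,0],[0,-0.0022,0.045,0,0,0,0],[0,-0.0022,0.045,0,0,0,0],[0,-0.002,0.032,0,0,0,0],[0,0,0,0,0,0,0.0645],[0,0,0,0,0,0,0.0645],[0,0,0,0,0,0,0],[0,0,0,0,0,0,0]]' 20; python3 -c "
from h import *
go(502.5,-313,108,-87.65)
im,p=shot('wrist','w5'); print(pix(p,[[502.5,-313,6]]))"
```

```text
time: 14.0
tcp_pos: [502.2, -312.5, 281.1]
ee_rot: [-0.0, 1.0, 0.021, -0.0]
force: [0.3, 0.0, 0.3]
finger_gap: 49.8
grip_force: 20.0
t 14.0 pos [ 502.2 -312.5  281.1] tool-y yaw -87.58 tilt z [-2.e-04  2.e-04 -1.e+00] q6 0.854 gap 49.8 F [0.3 0.  0.3]
shift mm (tool) [  0.4   0.5 173.1] world [   0.3   -0.5 -173.1]
yaw change world -0.07 -> rz rad 0.0011
[[277.98426537 193.86666901]]
```

View pics/w5.png

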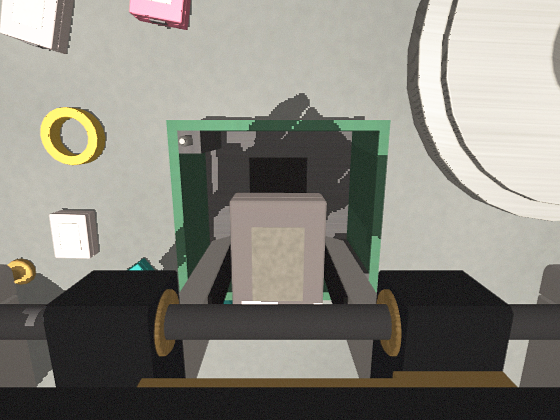

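Held case sits at (278,250). The box rim's far corners are at (167,121) and (390,121), and the dark pad's far edge runs (249,157) to (307,157).

Run:
```python
from h import *
p=cams.camera_params('wrist')
print('rim',world(p,[(167,121),(390,121)],102).round(1))
print('pad',world(p,[(249,157),(307,157)],6).round(1), 'case', world(p,[(231.5,200),(325.5,200),(231,303)],204).round(1))
B=R.from_euler('z',2.35,degrees=True).as_matrix()
for q in[(78,88,102),(78,-88,102),(42,32,6),(42,-32,6)]: w=B@q+[502.5,-313,0]; print(w.round(1),pix(p,w).round(1))
```

```text
rim [[ 575.  -222.4  102. ]
 [ 582.4 -397.3  102. ]]
pad [[ 542.5 -279.3    6. ]
 [ 545.2 -343.1    6. ]] case [[ 535.6 -287.4  204. ]
 [ 537.6 -334.9  204. ]
 [ 477.9 -287.6  204. ]]
[ 576.8 -221.9  102. ] [[166.2 118.5]]
[ 584.  -397.7  102. ] [[390.9 118.8]]
[ 543.2 -279.3    6. ] [[249.  156.4]]
[ 545.8 -343.3    6. ] [[307.2 156.4]]
```

```bash
python3 -m pendant '[[0,0.0005,0.0005,0.02,0,0,0],[0,0,0,0.04,0,0,0],[0,0,0,0.04,0,0,0],[0,0,0,0.035,0,0,0],[0,0,0,0.02,0,0,0],[0,0,0,0.01,0,0,0],[0,0,0,0.004,0,0,0],[0,0,0,0.001,0,0,0],[0,0,0,0.001,0,0,0],[0,0,0,0.001,0,0,0],[0,0,0,0,0,0,0],[0,0,0,0,0,0,0],[0,0,0,0,0,0,0]]' 20; python3 -c "
from h import *
go(502.5,-313,107.4,-87.65)"
```

```text
time: 15.35
tcp_pos: [502.9, -313.3, 109.4]
ee_rot: [0.0, 1.0, 0.02, 0.0]
force: [-0.0, 0.1, -1.1]
finger_gap: 49.8
grip_force: 20.0
t 15.35 pos [ 502.9 -313.3  109.4] tool-y yaw -87.66 tilt z [ 4.e-04 -4.e-04 -1.e+00] q6 0.856 gap 49.8 F [-0.   0.1 -1.1]
shift mm (tool) [-0.4 -0.3  2. ] world [-0.4  0.3 -2. ]
yaw change world 0.01 -> rz rad -0.0002
```

```bash
python3 -m pendant '[[0,0,0,0.0005,0,0,0],[0,0,0,0.0005,0,0,0],[0,0,0,0.0005,0,0,0],[0,0,0,0.0005,0,0,0],[0,0,0,0,0,0,0],[0,0,0,0,0,0,0]]' 20; python3 -c "
from h import *
go(502.5,-313,107.4,-87.65)"
```

```text
time: 15.95
tcp_pos: [502.8, -313.2, 107.4]
ee_rot: [0.0, 1.0, 0.02, 0.0]
force: [-1.1, 0.6, 3.3]
finger_gap: 49.8
grip_force: 20.0
t 15.95 pos [ 502.8 -313.2  107.4] tool-y yaw -87.66 tilt z [ 0.e+00 -2.e-04 -1.e+00] q6 0.856 gap 49.8 F [-1.1  0.6  3.3]
shift mm (tool) [-0.3 -0.2 -0. ] world [-0.3  0.2  0. ]
yaw change world 0.01 -> rz rad -0.0002
```

```bash
python3 -m pendant '[[0.8,0,0,0,0,0,0],[0.8,0,0,0,0,0,0],[0.8,0,0,0,0,0,0],[0.8,0,0,-0.02,0,0,0],[0.8,0,0,-0.045,0,0,0],[0.8,0,0,-0.045,0,0,0],[1,0,0,-0.045,0,0,0],[1,0.0281,-0.0332,-0.018,0,0,0],[1,0.0281,-0.0332,0,0,0,0],[1,0.0281,-0.0332,0,0,0,0],[1,0.0281,-0.0332,0,0,0,0],[1,0.0281,-0.0332,0,0,0,0],[1,0.0281,-0.0332,0,0,0,0],[1,0.0281,-0.0332,0,0,0,0],[1,0,0,0,0,0,0.101],[1,0,0,0,0,0,0.101],[1,0,0,0,0,0,0.101],[1,0,0,0,0,0,0],[1,0,0,0,0,0,0]]' 20
python3 - <<'E'
from h import *
go(681.8,-71.3,101,-105)
im,p=shot('wrist','w6')
hsv=cv2.cvtColor(im,cv2.COLOR_RGB2HSV)
m=(hsv[...,1]<45)&(hsv[...,2]>185)
for b in blobs(im,p,m,24,300): print('white',*b)
E
```

```text
time: 17.85
tcp_pos: [689.9, -73.0, 279.8]
ee_rot: [0.0, 0.992, -0.13, -0.0]
force: [-0.0, 0.4, -0.2]
finger_gap: 94.0
grip_force: 0.0
t 17.85 pos [689.9 -73.  279.8] tool-y yaw -104.9 tilt z [-3.e-04 -0.e+00 -1.e+00] q6 1.625 gap 94.0 F [-0.   0.4 -0.2]
shift mm (tool) [ -8.2   0.5 178.8] world [  -8.1    1.7 -178.8]
yaw change world -0.1 -> rz rad 0.0017
white [ 28. 225.] [730.1 198.3  38.3  36.2  61.4]
white [284. 219.] [664.4 -72.7  41.9  36.9 -14. ]
white [385. 153.] [ 705.8 -193.    42.8   28.9   -7.3]
white [271. 112.] [777.9 -91.5  41.   16.2  86.8]
```

View pics/w6.png

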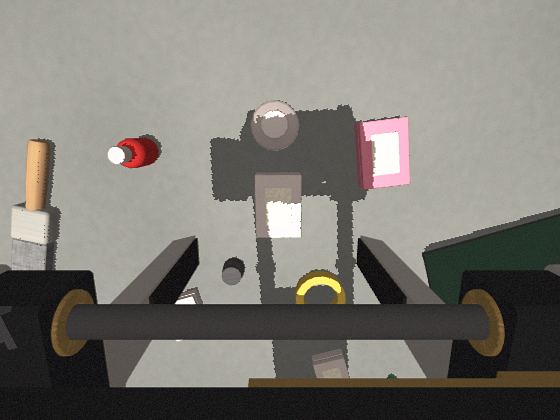

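Run:
```python
from h import *
p=cams.camera_params('wrist'); im=cams.camera('wrist')
print(im[168:184,270].max(1),im[232:241,280].max(1),im[210,250:260].max(1),im[228,296:308].max(1))
a=world(p,[(255.5,237),(301.5,237),(278.5,237)],24);print(a.round(1), np.linalg.norm(a[0]-a[1]))
u=np.array([np.cos(np.radians(-15)),np.sin(np.radians(-15)),0]);print('ctr',a[2]+35*u, world(p,(278.5,177),24))
print('bottle',world(p,(275,111),110),world(p,(275,145),30))
```

```text
[ 81  79  81  81  92 105 107 145 153 155 148 151 150 148 147 150] [255 254 255 255 255 227 179 175 180] [184 183 182 174  76 105 154 149 148 148] [254 255 255 255 148 156 179 177 181 180 177 179]
[[653.  -38.2  24. ]
 [639.9 -87.4  24. ]
 [646.4 -62.8  24. ]] 50.883057040286594
ctr [680.2264235  -71.87595666  24.        ] [[710.78310155 -79.92138823  24.        ]]
bottle [[770.8069221  -92.72342777 110.        ]] [[743.96731349 -85.0358667   30.        ]]
```

```bash
python3 -m pendant '[[1,-0.0094,0.0012,0,0,0,0.001],[1,0,0,0.03,0,0,0],[1,0,0,0.045,0,0,0],[1,0,0,0.045,0,0,0],[1,0,0,0.035,0,0,0],[1,0,0,0.018,0,0,0],[1,0,0,0.006,0,0,0],[1,0,0,0,0,0,0],[0,0,0,0,0,0,0],[0,0,0,0,0,0,0],[0,0,0,0,0,0,0],[0,0,0,0,0,0,0],[0,0,0,0,0,0,0],[0,0,0,0,0,0,0],[0,0,0,0,0,0,0],[0,0,0,0,0,0,0],[0,0,0,0,0,0,0],[0,0,0,0,0,0,0]]' 20; python3 -c "
from h import *
go(680.5,-71.7,101,-105)"
```

```text
time: 19.75
tcp_pos: [680.6, -71.7, 101.3]
ee_rot: [0.0, 0.991, -0.131, 0.0]
force: [-0.9, 0.8, 2.0]
finger_gap: 49.9
grip_force: 20.0
t 19.75 pos [680.6 -71.7 101.3] tool-y yaw -105.08 tilt z [ 2.e-04 -1.e-04 -1.e+00] q6 1.628 gap 49.9 F [-0.9  0.8  2. ]
shift mm (tool) [-0.   0.   0.3] world [-0.1 -0.  -0.3]
yaw change world 0.08 -> rz rad -0.0014
```

```bash
python3 -m pendant '[[0,0,0,-0.01,0,0,0],[0,0,0,-0.03,0,0,0],[0,0,0,-0.045,0,0,0],[0,0,0,-0.045,0,0,0],[0,0,0,-0.035,0,0,0],[0,-0.0078,0.02,-0.015,0,0,0],[0,-0.0156,0.0399,0,0,0,0],[0,-0.0156,0.0399,0,0,0,0],[0,-0.0156,0.0399,0,0,0,0],[0,-0.0156,0.0399,0,0,0,0],[0,-0.0156,0.0399,0,0,0,0],[0,-0.0156,0.0399,0,0,0,0],[0,-0.0078,0.02,0,0,0,0],[0,0,0,0,0,0,-0.101],[0,0,0,0,0,0,-0.101],[0,0,0,0,0,0,-0.102],[0,0,0,0,0,0,0],[0,0,0,0,0,0,0]]' 20
python3 - <<'E'
from h import *
go(502.7,-313.2,101.3+30,-87.65)
im,p=shot('wrist','w7')
B=R.from_euler('z',2.35,degrees=True).as_matrix()
for q in[(35,25,30),(35,-25,30)]: print(pix(p,B@q+[502.7,-313.2,0]).round(1))
E
```

```text
time: 21.55
tcp_pos: [501.3, -313.2, 280.3]
ee_rot: [-0.0, 1.0, 0.019, -0.001]
force: [-0.0, -0.3, -0.4]
finger_gap: 49.8
grip_force: 20.0
t 21.55 pos [ 501.3 -313.2  280.3] tool-y yaw -87.82 tilt z [-1.7e-03  7.0e-04 -1.0e+00] q6 0.857 gap 49.8 F [-0.  -0.3 -0.4]
shift mm (tool) [  1.7   0.2 149. ] world [   1.4    0.  -149. ]
yaw change world 0.17 -> rz rad -0.0029
[[253.3 163.5]]
[[301.9 163.4]]
```

View pics/w7.png

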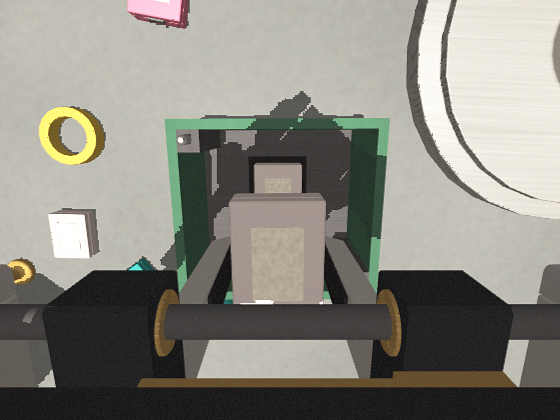

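The first case sits on the pad with its far top corners at (254,164) and (302,164), as predicted. I'll lower the second one onto it.

```bash
python3 -m pendant '[[0,0.001,0,0.02,0,0,-0.001],[0,0,0,0.04,0,0,0],[0,0,0,0.04,0,0,0],[0,0,0,0.025,0,0,0],[0,0,0,0.012,0,0,0],[0,0,0,0.006,0,0,0],[0,0,0,0.002,0,0,0],[0,0,0,0.001,0,0,0],[0,0,0,0.001,0,0,0],[0,0,0,0,0,0,0],[0,0,0,0,0,0,0],[0,0,0,0,0,0,0]]' 20; python3 -c "
from h import *
go(502.7,-313.2,131.3,-87.65)"
```

```text
time: 22.8
tcp_pos: [503.5, -313.1, 134.5]
ee_rot: [0.0, 1.0, 0.021, 0.0]
force: [-0.4, -0.4, -0.0]
finger_gap: 49.6
grip_force: 20.0
t 22.8 pos [ 503.5 -313.1  134.5] tool-y yaw -87.6 tilt z [ 6.e-04 -6.e-04 -1.e+00] q6 0.855 gap 49.6 F [-0.4 -0.4 -0. ]
shift mm (tool) [-0.8  0.1  3.2] world [-0.8 -0.1 -3.2]
yaw change world -0.05 -> rz rad 0.0008
```

```bash
python3 -m pendant '[[0,-0.0004,0,0.0007,0,0,0],[0,0,0,0.0005,0,0,0],[0,0,0,0.0005,0,0,0],[0,0,0,0.0005,0,0,0],[0,0,0,0.0005,0,0,0],[0,0,0,0,0,0,0],[0,0,0,0,0,0,0]]' 20; python3 -c "
from h import *
go(502.7,-313.2,131.3,-87.65)"
```

```text
time: 23.5
tcp_pos: [503.0, -313.0, 131.3]
ee_rot: [0.0, 1.0, 0.021, -0.0]
force: [-0.7, -0.4, -0.7]
finger_gap: 49.9
grip_force: 20.0
t 23.5 pos [ 503.  -313.   131.3] tool-y yaw -87.61 tilt z [-0. -0. -1.] q6 0.855 gap 49.9 F [-0.7 -0.4 -0.7]
shift mm (tool) [-0.3  0.1  0. ] world [-0.3 -0.2 -0. ]
yaw change world -0.04 -> rz rad 0.0007
```

```bash
python3 -m pendant '[[0,0,0,0.0005,0,0,0],[0,0,0,0,0,0,0],[0,0,0,0,0,0,0]]' 20; python3 -c "
from h import *
go(502.7,-313.2,131.3,-87.65)"
```

```text
time: 23.8
tcp_pos: [503.0, -313.0, 131.2]
ee_rot: [0.0, 1.0, 0.021, 0.0]
force: [-0.9, 0.4, 4.4]
finger_gap: 49.7
grip_force: 20.0
t 23.8 pos [ 503.  -313.   131.2] tool-y yaw -87.6 tilt z [ 2.e-04 -2.e-04 -1.e+00] q6 0.855 gap 49.7 F [-0.9  0.4  4.4]
shift mm (tool) [-0.3  0.1 -0.1] world [-0.3 -0.2  0.1]
yaw change world -0.05 -> rz rad 0.0008
```

```bash
python3 -m pendant '[[0.8,0,0,0,0,0,0],[0.8,0,0,0,0,0,0],[0.8,0,0,0,0,0,0],[0.8,0,0,-0.02,0,0,0],[0.8,0,0,-0.045,0,0,0],[0.8,0,0,-0.045,0,0,0],[1,0,0,-0.035,0,0,0],[1,-0.0039,-0.0391,-0.005,0,0,0],[1,-0.0039,-0.0391,0,0,0,0],[1,-0.0039,-0.0391,0,0,0,0],[1,-0.0039,-0.0391,0,0,0,0],[1,-0.0039,-0.0391,0,0,0,0],[1,-0.0039,-0.0391,0,0,0,0],[1,0,0,0.025,0,0,0.042],[1,0,0,0,0,0,0],[1,0,0,0,0,0,0]]' 20
python3 - <<'E'
from h import *
go(448.5,-80,100,-90)
im,p=shot('wrist','w8')
g=im.max(2)
c=pix(p,[[448.5,-80,20]])[0]; print(c)
u,v=c.round().astype(int)
print(g[v,u-40:u+41]); print(g[v-45:v+46,u])
print(world(p,[(u-40,v),(u+40,v),(u,v-45),(u,v+45)],20).round(1))
E
```

```text
time: 25.4
tcp_pos: [469.7, -79.7, 255.8]
ee_rot: [0.0, 1.0, 0.0, -0.0]
force: [-0.3, -0.5, 0.1]
finger_gap: 93.9
grip_force: 0.0
t 25.4 pos [469.7 -79.7 255.8] tool-y yaw -89.96 tilt z [-8.e-04 -1.e-04 -1.e+00] q6 1.256 gap 93.9 F [-0.3 -0.5  0.1]
shift mm (tool) [-21.1   0.2 155.8] world [ -21.2   -0.3 -155.8]
yaw change world -0.04 -> rz rad 0.0007
[277.71166643 221.46126326]
[ 88  90  90  94  88  89  93  88  85  89  87  83  86  83  80  80 109 193
 190 189 189 230 255 255 255 255 255 255 255 255 255 255 255 255 255 255
 255 255 255 255 255 255 255 255 255 255 255 255 255 255 255 255 255 255
 255 255 255 255 255 255 151 190 187 187 183 187 187 184 183 182 185 183
 185 184 185 183 180 176 181 182 183]
[ 89  86  88  91  86  89  90  94  90  87  90  86  86  88  89  91  89  88
  89 112 118 135 121 154 158 159 156 160 160 159 159 160 163 169 255 255
 255 255 255 255 255 255 255 255 255 255 255 255 255 255 255 255 255 255
 255 255 255 255 255 255 255 255 255 255 255 255 255 255 255 255 255 195
 184 187 187 187 187 187 187 190 184 186 190 188 189 183 184 185 185 188
 188]
[[ 449.   -39.2   20. ]
 [ 449.  -121.4   20. ]
 [ 495.4  -80.2   20. ]
 [ 399.3  -80.4   20. ]]
```

```bash
python3 -m pendant '[[1,-0.0227,0.0011,0,0,0,-0.01],[1,0,0,0.03,0,0,0],[1,0,0,0.04,0,0,0],[1,0,0,0.04,0,0,0],[1,0,0,0.03,0,0,0],[1,0,0,0.0155,0,0,0],[1,0,0,0,0,0,0],[0,0,0,0,0,0,0],[0,0,0,0,0,0,0],[0,0,0,0,0,0,0],[0,0,0,0,0,0,0],[0,0,0,0,0,0,0],[0,0,0,0,0,0,0],[0,0,0,0,0,0,0],[0,0,0,0,0,0,0],[0,0,0,0,0,0,0],[0,0,0,0,0,0,0],[0,0,0,0,0,0,0],[0,0,0,0,0,0,0]]' 20; python3 -c "
from h import *
go(447,-80.8,100,-90)"
```

```text
time: 27.35
tcp_pos: [447.1, -80.7, 100.4]
ee_rot: [0.0, 1.0, 0.005, 0.0]
force: [0.6, 0.2, 2.6]
finger_gap: 39.7
grip_force: 20.0
t 27.35 pos [447.1 -80.7 100.4] tool-y yaw -89.44 tilt z [ 0. -0. -1.] q6 1.229 gap 39.7 F [0.6 0.2 2.6]
shift mm (tool) [-0.1  0.1  0.4] world [-0.1 -0.1 -0.4]
yaw change world -0.56 -> rz rad 0.0097
```

```bash
python3 -m pendant '[[0,0,0,-0.01,0,0,0],[0,0,0,-0.03,0,0,0],[0,0,0,-0.045,0,0,0],[0,0,0,-0.045,0,0,0],[0,0,0,-0.04,0,0,0],[0,0.0045,0.0194,-0.02,0,0,0],[0,0.0089,0.0388,0,0,0,0],[0,0.0089,0.0388,0,0,0,0],[0,0.0089,0.0388,0,0,0,0],[0,0.0089,0.0388,0,0,0,0],[0,0.0089,0.0388,0,0,0,0],[0,0.0045,0.0194,0,0,0,-0.031],[0,0,0,0,0,0,0],[0,0,0,0,0,0,0],[0,0,0,0,0,0,0]]' 20
python3 - <<'E'
from h import *
go(502.9,-313.1,154.4,-87.65)
im,p=shot('wrist','w9')
B=R.from_euler('z',2.35,degrees=True).as_matrix()
for q in[(35,25,54),(35,-25,54)]: print(pix(p,B@q+[502.9,-313.1,0]).round(1))
E
```

```text
time: 28.85
tcp_pos: [502.4, -311.6, 290.6]
ee_rot: [-0.0, 1.0, 0.021, -0.0]
force: [-0.2, -0.3, -0.0]
finger_gap: 39.5
grip_force: 20.0
t 28.85 pos [ 502.4 -311.6  290.6] tool-y yaw -87.64 tilt z [-4.e-04  9.e-04 -1.e+00] q6 0.857 gap 39.5 F [-0.2 -0.3 -0. ]
shift mm (tool) [  0.5   1.7 136.2] world [   0.5   -1.5 -136.2]
yaw change world -0.01 -> rz rad 0.0002
[[254.1 166.1]]
[[304.6 166.1]]
```

View pics/w9.png

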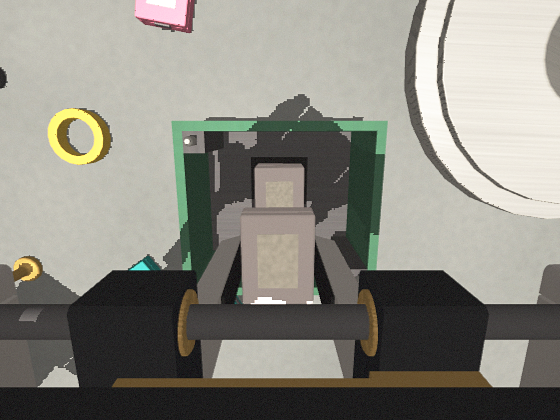

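```bash
python3 -m pendant '[[0,0.0003,0.001,0.02,0,0,0],[0,0,0,0.04,0,0,0],[0,0,0,0.035,0,0,0],[0,0,0,0.02,0,0,0],[0,0,0,0.01,0,0,0],[0,0,0,0.006,0,0,0],[0,0,0,0.001,0,0,0],[0,0,0,0.001,0,0,0],[0,0,0,0,0,0,0],[0,0,0,0,0,0,0],[0,0,0,0,0,0,0]]' 20; python3 -c "
from h import *
p=cams.camera_params('wrist')
go(502.9,-313.1,154.4,-87.65)"
```

```text
time: 30.0
tcp_pos: [503.4, -314.2, 158.0]
ee_rot: [0.0, 1.0, 0.02, 0.0]
force: [0.1, 0.6, -0.1]
finger_gap: 40.0
grip_force: 20.0
t 30.0 pos [ 503.4 -314.2  158. ] tool-y yaw -87.67 tilt z [ 9.e-04 -8.e-04 -1.e+00] q6 0.855 gap 40.0 F [ 0.1  0.6 -0.1]
shift mm (tool) [-0.4 -1.1  3.6] world [-0.5  1.1 -3.6]
yaw change world 0.02 -> rz rad -0.0003
```

```bash
python3 -m pendant '[[0,-0.0002,-0.0007,0.001,0,0,0],[0,0,0,0.0005,0,0,0],[0,0,0,0.0005,0,0,0],[0,0,0,0.0005,0,0,0],[0,0,0,0.0005,0,0,0],[0,0,0,0.0005,0,0,0],[0,0,0,0,0,0,0],[0,0,0,0,0,0,0]]' 20; python3 -c "
from h import *
go(502.9,-313.1,154.4,-87.65)"
```

```text
time: 30.8
tcp_pos: [503.0, -313.3, 154.5]
ee_rot: [0.0, 1.0, 0.02, 0.0]
force: [-1.9, 0.8, 5.6]
finger_gap: 40.1
grip_force: 20.0
t 30.8 pos [ 503.  -313.3  154.5] tool-y yaw -87.66 tilt z [ 2.e-04 -3.e-04 -1.e+00] q6 0.856 gap 40.1 F [-1.9  0.8  5.6]
shift mm (tool) [-0.1 -0.2  0.1] world [-0.1  0.2 -0.1]
yaw change world 0.01 -> rz rad -0.0002
```

```bash
python3 -m pendant '[[0.8,0,0,0,0,0,0],[0.8,0,0,0,0,0,0],[0.8,0,0,0,0,0,0],[0.8,0,0,0,0,0,0],[0.8,0,0,-0.02,0,0,0],[0.8,0,0,-0.045,0,0,0],[1,0,0,-0.045,0,0,0],[1,0.0122,-0.0426,-0.02,0,0,0],[1,0.0122,-0.0426,0,0,0,0],[1,0.0122,-0.0426,0,0,0,0],[1,0.0122,-0.0426,0,0,0,0],[1,0.0122,-0.0426,0,0,0,0],[1,0.0122,-0.0426,0,0,0,0],[1,0.0122,-0.0426,0,0,0,0],[1,0.0122,-0.0426,0,0,0,0],[1,0.0122,-0.0426,0,0,0,0.0235],[1,0,0,0.03,0,0,0],[1,0,0,0,0,0,0],[1,0,0,0,0,0,0]]' 20
python3 - <<'E'
from h import *
go(575,74,100,-89)
im,p=shot('wrist','w10')
g=im.max(2).astype(int)
c=pix(p,[[575,74,20]])[0]
u,v=c.round().astype(int); print(c)
print(g[v+10,u-40:u+41]); print(g[v-45:v+46,u])
for x in(np.arange(-45,46,5)): print(x,world(p,(u,v+x),20)[0,0].round(1),world(p,(u+x,v+10),20)[0,1].round(1),end=' ; ')
E
```

```text
time: 32.7
tcp_pos: [596.6, 74.0, 253.3]
ee_rot: [0.0, 1.0, 0.009, -0.001]
force: [0.1, 0.2, 0.4]
finger_gap: 94.1
grip_force: 0.0
t 32.7 pos [596.6  74.  253.3] tool-y yaw -89.01 tilt z [-2.e-03 -5.e-04 -1.e+00] q6 1.562 gap 94.1 F [0.1 0.2 0.4]
shift mm (tool) [-21.3  -0.4 153.4] world [ -21.6   -0.  -153.3]
yaw change world 0.01 -> rz rad -0.0001
[277.11208939 222.14783706]
[160 166 162 165 162 164 164 166 163 167 163 164 163 168 165 168 163 166
 168 167 164 163 130 141 139 143 140 140 140 141 146 153 154 150 157 150
 155 143 197 255 255 254 254 254 254 254 254 254 254 254 254 254 254 254
 254 254 254 254 255 255 179 165 169 168 165 166 162 166 161 162 165 168
 164 165 163 165 168 168 165 162 163]
[ 77  75  72  74  76  76  73  77  75  75  74  75  76  74  75  76  73  83
 106 116 103 137 144 142 145 143 143 143 138 145 142 153 158 161 154 142
 255 255 254 254 254 254 254 254 254 254 254 254 254 254 254 255 255 255
 255 255 255 255 255 255 250 255 255 255 255 255 255 255 255 238 173 171
 172 170 174 170 172 171 173 170 172 171 168 169 168 163 166 168 167 164
 166]
-45 621.3 120.2 ; -40 616.3 115.1 ; -35 611.3 109.9 ; -30 606.2 104.8 ; -25 601.2 99.6 ; -20 596.0 94.5 ; -15 590.9 89.4 ; -10 585.7 84.2 ; -5 580.4 79.1 ; 0 575.2 73.9 ; 5 569.8 68.8 ; 10 564.5 63.6 ; 15 559.1 58.5 ; 20 553.6 53.4 ; 25 548.1 48.2 ; 30 542.6 43.1 ; 35 537.0 37.9 ; 40 531.4 32.8 ; 45 525.7 27.6 ;
```

```bash
python3 -m pendant '[[1,-0.0222,0.0008,0,0,0,0],[1,0,0,0.03,0,0,0],[1,0,0,0.04,0,0,0],[1,0,0,0.04,0,0,0],[1,0,0,0.03,0,0,0],[1,0,0,0.013,0,0,0],[1,0,0,0,0,0,0],[0,0,0,0,0,0,0],[0,0,0,0,0,0,0],[0,0,0,0,0,0,0],[0,0,0,0,0,0,0],[0,0,0,0,0,0,0],[0,0,0,0,0,0,0],[0,0,0,0,0,0,0],[0,0,0,0,0,0,0],[0,0,0,0,0,0,0],[0,0,0,0,0,0,0],[0,0,0,0,0,0,0],[0,0,0,0,0,0,0]]' 20; python3 -c "
from h import *
go(574.4,72.8,100.3,-89)"
```

```text
time: 34.65
tcp_pos: [574.8, 73.2, 100.9]
ee_rot: [-0.0, 1.0, 0.009, -0.0]
force: [-0.4, 0.4, 0.8]
finger_gap: 39.9
grip_force: 20.0
t 34.65 pos [574.8  73.2 100.9] tool-y yaw -89.01 tilt z [-1.e-04  0.e+00 -1.e+00] q6 1.56 gap 39.9 F [-0.4  0.4  0.8]
shift mm (tool) [-0.4  0.3  0.6] world [-0.4 -0.4 -0.6]
yaw change world 0.01 -> rz rad -0.0002
```

```bash
python3 -m pendant '[[0,0,0,-0.01,0,0,0],[0,0,0,-0.03,0,0,0],[0,0,0,-0.045,0,0,0],[0,0,0,-0.045,0,0,0],[0,0,0,-0.04,0,0,0],[0,-0.0044,0.0214,-0.02,0,0,0],[0,-0.0087,0.0428,0,0,0,0],[0,-0.0087,0.0428,0,0,0,0],[0,-0.0087,0.0428,0,0,0,0],[0,-0.0087,0.0428,0,0,0,0],[0,-0.0087,0.0428,0,0,0,0],[0,-0.0087,0.0428,0,0,0,0],[0,-0.0087,0.0428,0,0,0,0],[0,-0.0087,0.0428,0,0,0,0],[0,-0.0044,0.0214,0,0,0,-0.0237],[0,0,0,0,0,0,0],[0,0,0,0,0,0,0],[0,0,0,0,0,0,0]]' 20
python3 - <<'E'
from h import *
go(503,-313.2,174.9,-87.65)
im,p=shot('wrist','w11')
B=R.from_euler('z',2.35,degrees=True).as_matrix()
for q in[(26,20,74),(26,-20,74)]: print(pix(p,B@q+[503,-313.2,0]).round(1))
g=im.max(2); print(g[155:215,278])
E
```

```text
time: 36.45
tcp_pos: [503.2, -312.1, 291.1]
ee_rot: [-0.0, 1.0, 0.021, 0.0]
force: [0.7, 0.6, -0.3]
finger_gap: 39.7
grip_force: 20.0
t 36.45 pos [ 503.2 -312.1  291.1] tool-y yaw -87.61 tilt z [ 0.e+00  8.e-04 -1.e+00] q6 0.856 gap 39.7 F [ 0.7  0.6 -0.3]
shift mm (tool) [ -0.3   1.2 116.2] world [  -0.2   -1.1 -116.2]
yaw change world -0.04 -> rz rad 0.0007
[[257.6 178.7]]
[[300.3 178.7]]
[ 63  64  64  31  29  32  29  32  26  98 142 133 129 141 167 170 170 169
 166 170 168 173 126 138 138 162 172 167 170 169 171 168 166 165 166 176
 185 190 188 184 180 179 178 173 180 179 186 187 182 182 183 187 142 125
 124 127 143 134 128 125]
```

View pics/w11.png

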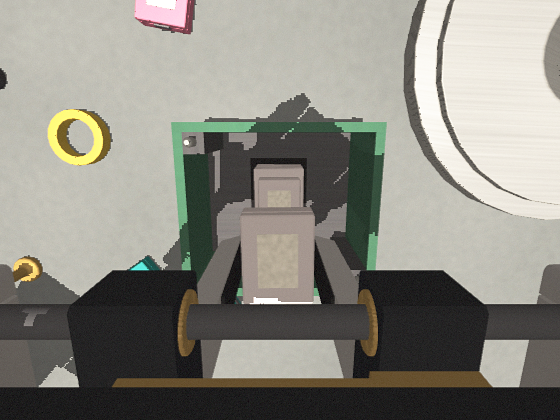

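```bash
python3 -m pendant '[[0,0,0.0004,0.02,0,0,0],[0,0,0,0.035,0,0,0],[0,0,0,0.03,0,0,0],[0,0,0,0.015,0,0,0],[0,0,0,0.008,0,0,0],[0,0,0,0.004,0,0,0],[0,0,0,0.001,0,0,0],[0,0,0,0,0,0,0],[0,0,0,0,0,0,0],[0,0,0,0,0,0,0]]' 20; python3 -c "
from h import *
go(503,-313.2,174.9,-87.65)"
```

```text
time: 37.5
tcp_pos: [503.4, -314.0, 178.7]
ee_rot: [0.001, 1.0, 0.02, 0.001]
force: [0.1, -0.5, -0.3]
finger_gap: 39.8
grip_force: 20.0
t 37.5 pos [ 503.4 -314.   178.7] tool-y yaw -87.66 tilt z [ 0.0012 -0.001  -1.    ] q6 0.855 gap 39.8 F [ 0.1 -0.5 -0.3]
shift mm (tool) [-0.4 -0.9  3.8] world [-0.4  0.8 -3.8]
yaw change world 0.01 -> rz rad -0.0001
```

```bash
python3 -m pendant '[[0,0,-0.0004,0.001,0,0,0],[0,0,0,0.0005,0,0,0],[0,0,0,0.0005,0,0,0],[0,0,0,0.0005,0,0,0],[0,0,0,0.0005,0,0,0],[0,0,0,0,0,0,0],[0,0,0,0,0,0,0]]' 20; python3 -c "
from h import *
go(503,-313.2,174.9,-87.65)"
```

```text
time: 38.2
tcp_pos: [503.2, -313.4, 174.9]
ee_rot: [0.0, 1.0, 0.02, 0.0]
force: [0.1, -0.1, 0.3]
finger_gap: 39.9
grip_force: 20.0
t 38.2 pos [ 503.2 -313.4  174.9] tool-y yaw -87.65 tilt z [ 1.e-04 -1.e-04 -1.e+00] q6 0.855 gap 39.9 F [ 0.1 -0.1  0.3]
shift mm (tool) [-0.1 -0.2 -0. ] world [-0.2  0.2  0. ]
yaw change world 0.0 -> rz rad -0.0
```

```bash
python3 -m pendant '[[0,0,0,0.0004,0,0,0],[0,0,0,0,0,0,0],[0.8,0,0,0,0,0,0],[0.8,0,0,0,0,0,0],[0.8,0,0,0,0,0,0],[0.8,0,0,0,0,0,0],[0.8,0,0,-0.02,0,0,0],[0.8,0,0,-0.045,0,0,0],[1,0,0,-0.045,0,0,0],[1,-0.02,0,-0.03,0,0,0],[1,-0.01,0,-0.02,0,0,0],[1,0,0,0,0,0,0],[1,0,0,0,0,0,0],[1,0,0,0,0,0,0]]' 20
python3 - <<'E'
from h import *
go(500,318,330,-90)
im,p=shot('wrist','w12'); shot('top','t12')
B=R.from_euler('z',2.35,degrees=True).as_matrix()
for q in[(26,20,94),(26,-20,94),(-26,-20,94),(-26,20,94)]: print(pix(p,B@q+[503,-313.2,0]).round(1))
E
```

```text
time: 39.6
tcp_pos: [473.1, -314.2, 332.6]
ee_rot: [-0.001, 1.0, 0.021, -0.001]
force: [0.3, 0.1, 0.2]
finger_gap: 93.8
grip_force: 0.0
t 39.6 pos [ 473.1 -314.2  332.6] tool-y yaw -87.64 tilt z [-0.002  0.002 -1.   ] q6 0.821 gap 93.8 F [0.3 0.1 0.2]
shift mm (tool) [  52.9 -630.5    3.9] world [ 26.9 632.2  -2.6]
yaw change world -2.36 -> rz rad 0.0412
[[257.8 144.5]]
[[298.7 144.5]]
[[297.9 196.7]]
[[258.6 196.6]]
```

View pics/w12.png

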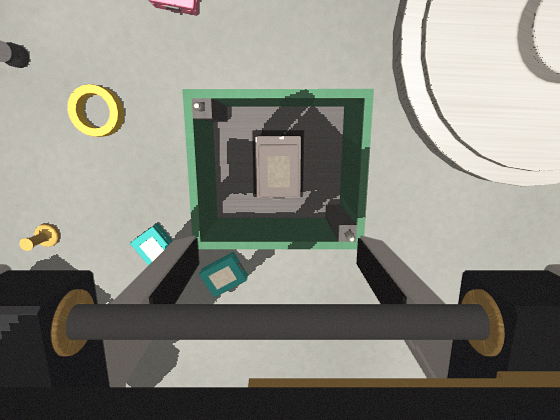

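The column stands square at (258–299, 145–197), as predicted. The box pins are near (198,104) and (350,236). Now back to the cover.

```bash
python3 - <<'E'
from h import *
p=cams.camera_params('wrist')
B=R.from_euler('z',2.35,degrees=True).as_matrix()
for q in[(62,72,118),(-62,-72,118),(61,71,102),(-61,-71,102)]: print(pix(p,B@q+[502.7,-313.1,0]).round(1))
im=cv2.imread('pics/w12.png'); 
print(im[96:116,190:210].max(2)); print(im[226:246,340:360].max(2))
E
python3 -m pendant '[[1,0.0031,-0.025,0,0,0,0],[1,0.0031,-0.045,0,0,0,0],[1,0.0031,-0.045,0,0,0,0],[1,0.0031,-0.045,0,0,0,0],[1,0.0031,-0.045,0,0,0,0],[1,0.0031,-0.045,0,0,0,0],[1,0.0031,-0.045,0,0,0,0],[1,0.0031,-0.045,0,0,0,0],[1,0.0031,-0.045,0,0,0,0],[1,0.0031,-0.045,0,0,0,0],[1,0.0031,-0.045,0,0,0,0],[1,0.0031,-0.045,0,0,0,0],[1,0.0031,-0.045,0,0,0,0],[1,0.0031,-0.045,0,0,0,0],[1,0,-0.02,0,0,0,0.041],[1,0,0,0,0,0,0],[1,0,0,0,0,0,0]]' 40
python3 - <<'E'
from h import *
go(502,318,123,-90)
im,p=shot('wrist','w13')
print(pix(p,[[512,318,51],[512+62,318+72,9],[512-62,318-72,9]]).round(1))
E
```

```text
[[196.4 104.1]]
[[352.2 238.2]]
[[201.8 106.7]]
[[347.7 232.2]]
[[174 180 177 181 178 179 181 182 182 182 183 186 181 183 183 181 182 186
  183 183]
 [177 177 185 181 182 185 185 185 183 184 181 186 183 182 184 186 183 183
  187 187]
 [177 162 147 145 148 151 153 153 150 151 153 150 145 144 149 147 149 151
  150 152]
 [178 164 144 144 143 146 145 149 144 144 144 142 137 135 142 141 146 143
  146 147]
 [184 173 144 141 141 145 143 148 141 143 145 148 142 136 139 144 137 142
  147 146]
 [184 177 142 144 145 140 131 124 138 149 150 146 146 144 143 144 144 139
  144 145]
 [183 176 146 141 125 115 118 116 106 105  88  75  64  63  85 147 144 145
  143 143]
 [182 177 140 126 133 188 218 172 129 112  96  89  77  61  78 146 146 145
  144 146]
 [183 175 141 135 212 255 255 255 207  94 112  93  92  85  80 146 144 139
  142 147]
 [183 175 138 152 250 254 253 255 240  86 115 103  89  83  82 145 143 146
  147 146]
 [179 176 135 145 240 255 253 255 242  88 120 104  85  84  96 144 146 146
  147 147]
 [178 176 138 126 185 255 255 255 192 136 123  99  87  85  90 133 144 144
  145 145]
 [180 177 156 13
[... 2067 characters left out ...]
176 177 176 175 168 172 173 132
   13  19]
 [174 171 172 173 177 173 175 177 175 172 171 175 178 175 173 175 170 128
   27  21]
 [169 171 172 174 177 175 176 178 172 172 176 177 175 173 171 178 173 132
   24  26]
 [175 169 170 176 175 172 173 174 174 176 173 176 174 175 172 177 173  96
   16  24]]
time: 41.4
tcp_pos: [490.4, 316.7, 333.1]
ee_rot: [0.001, 1.0, 0.001, -0.001]
force: [0.2, -0.3, 0.0]
finger_gap: 94.3
grip_force: 0.0
t 41.4 pos [490.4 316.7 333.1] tool-y yaw -89.89 tilt z [-0.002 -0.002 -1.   ] q6 2.024 gap 94.3 F [ 0.2 -0.3  0. ]
shift mm (tool) [ 12.   -1.7 210.1] world [  11.6    1.3 -210.1]
yaw change world -0.11 -> rz rad 0.0018
[[275.8 173.9]
 [216.8 118.6]
 [330.8 217.2]]
```

View pics/w13.png

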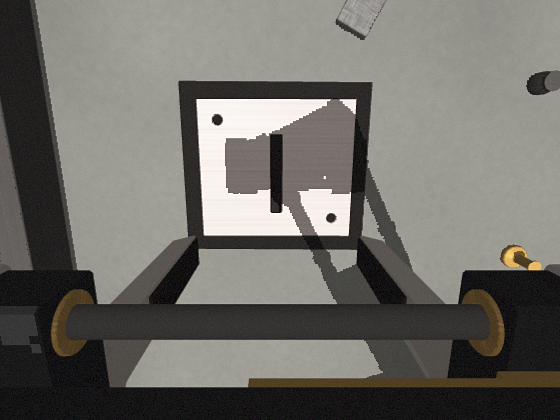

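The cover is undisturbed on the mat, with its holes at (217,119) and (331,217), about 1 px from prediction.

```bash
python3 -m pendant '[[1,0.021,-0.001,0,0,0,0.001],[1,0,0,0.03,0,0,0],[1,0,0,0.045,0,0,0],[1,0,0,0.045,0,0,0],[1,0,0,0.02,0,0,0],[1,0,0,0,0,0,0],[1,0,0,0,0,0,0],[1,0,0,0,0,0,0]]' 40; python3 -c "
from h import *
go(512.1,317.9,123,-90)"
```

```text
time: 42.25
tcp_pos: [512.9, 317.5, 196.4]
ee_rot: [-0.001, 1.0, -0.001, 0.002]
force: [0.1, 0.2, 0.6]
finger_gap: 93.5
grip_force: 0.0
t 42.25 pos [512.9 317.5 196.4] tool-y yaw -90.1 tilt z [ 0.0034  0.0014 -1.    ] q6 2.012 gap 93.5 F [0.1 0.2 0.6]
shift mm (tool) [-1.1 -0.3 73.4] world [ -0.8   0.4 -73.4]
yaw change world 0.1 -> rz rad -0.0018
```

```bash
python3 -m pendant '[[1,0,0,0.02,0,0,0],[1,0,0,0.03,0,0,0],[1,0,0,0.018,0,0,0],[1,0,0,0.003,0,0,0],[1,0,0,0,0,0,0],[1,0,0,0,0,0,0],[1,0,0,0,0,0,0],[1,0,0,0,0,0,0]]' 40; python3 -c "
from h import *
go(512.1,317.9,123,-90)"
```

```text
time: 43.05
tcp_pos: [512.2, 317.9, 124.6]
ee_rot: [-0.0, 1.0, -0.0, 0.001]
force: [0.7, -0.2, -0.4]
finger_gap: 93.7
grip_force: 0.0
t 43.05 pos [512.2 317.9 124.6] tool-y yaw -90.05 tilt z [ 1.9e-03  8.0e-04 -1.0e+00] q6 2.012 gap 93.7 F [ 0.7 -0.2 -0.4]
shift mm (tool) [-0.1 -0.   1.6] world [-0.1  0.  -1.6]
yaw change world 0.05 -> rz rad -0.001
```

Close, then lift.

```bash
python3 -m pendant '[[0,0,0,0.001,0,0,0],[0,0,0,0,0,0,0],[0,0,0,0,0,0,0],[0,0,0,0,0,0,0],[0,0,0,0,0,0,0],[0,0,0,0,0,0,0],[0,0,0,0,0,0,0],[0,0,0,0,0,0,0],[0,0,0,0,0,0,0],[0,0,0,0,0,0,0],[0,0,0,0,0,0,0],[0,0,0,0,0,0,0],[0,0,0,0,0,0,0],[0,0,0,0,0,0,0],[0,0,0,0,0,0,0]]' 40; python3 -c "
from h import *
go(512.1,317.9,123,-90)"
```

```text
time: 44.55
tcp_pos: [511.7, 317.7, 122.4]
ee_rot: [-0.0, 1.0, -0.0, 0.0]
force: [0.3, 0.8, 0.3]
finger_gap: 13.6
grip_force: 40.0
t 44.55 pos [511.7 317.7 122.4] tool-y yaw -90.06 tilt z [ 1.e-04  0.e+00 -1.e+00] q6 2.012 gap 13.6 F [0.3 0.8 0.3]
shift mm (tool) [ 0.4 -0.2 -0.6] world [0.4 0.2 0.6]
yaw change world 0.06 -> rz rad -0.001
```

```bash
python3 -m pendant '[[0,0,0,-0.005,0,0,0],[0,0,0,-0.015,0,0,0],[0,0,0,-0.03,0,0,0],[0,0,0,-0.045,0,0,0],[0,0,0,-0.045,0,0,0],[0,0,0,-0.045,0,0,0],[0,0,0,-0.04,0,0,0],[0,0,0,-0.025,0,0,0],[0,0,0,-0.01,0,0,0],[0,0,0,0,0,0,0]]' 40; python3 -c "
from h import *
go(502.2,-313.0,382,-87.67)"
```

```text
time: 45.55
tcp_pos: [511.7, 317.6, 383.0]
ee_rot: [-0.0, 1.0, -0.001, 0.001]
force: [0.2, 0.2, -4.7]
finger_gap: 13.5
grip_force: 40.0
t 45.55 pos [511.7 317.6 383. ] tool-y yaw -90.06 tilt z [ 1.2e-03  4.0e-04 -1.0e+00] q6 2.012 gap 13.5 F [ 0.2  0.2 -4.7]
shift mm (tool) [ -8.9 630.6   0.8] world [  -9.5 -630.6   -1. ]
yaw change world 2.39 -> rz rad -0.0417
```

```bash
python3 -m pendant '[[0,-0.0006,0.02,0,0,0,0],[0,-0.0006,0.035,0,0,0,0],[0,-0.0006,0.045,0,0,0,0],[0,-0.0006,0.045,0,0,0,0],[0,-0.0006,0.045,0,0,0,0],[0,-0.0006,0.045,0,0,0,0],[0,-0.0006,0.045,0,0,0,0],[0,-0.0006,0.045,0,0,0,0],[0,-0.0006,0.045,0,0,0,0],[0,-0.0006,0.045,0,0,0,0],[0,-0.0006,0.045,0,0,0,0],[0,-0.0006,0.045,0,0,0,0],[0,-0.0006,0.045,0,0,0,0],[0,-0.0006,0.045,0,0,0,0],[0,-0.0006,0.025,0,0,0,0],[0,-0.0006,0.01,0,0,0,0],[0,0,0,0,0,0,-0.041],[0,0,0,0,0,0,0],[0,0,0,0,0,0,0],[0,0,0,0,0,0,0]]' 40
python3 - <<'E'
from h import *
go(502.2,-313.0,221.6,-87.67)
im,p=shot('wrist','w14')
E
```

```text
time: 47.55
tcp_pos: [501.4, -311.3, 382.0]
ee_rot: [-0.0, 1.0, 0.02, -0.0]
force: [0.0, -0.4, -3.7]
finger_gap: 13.6
grip_force: 40.0
t 47.55 pos [ 501.4 -311.3  382. ] tool-y yaw -87.68 tilt z [-7.e-04  9.e-04 -1.e+00] q6 0.857 gap 13.6 F [ 0.  -0.4 -3.7]
shift mm (tool) [  0.8   1.9 160.4] world [   0.8   -1.7 -160.4]
yaw change world 0.01 -> rz rad -0.0001
```

View pics/w14.png

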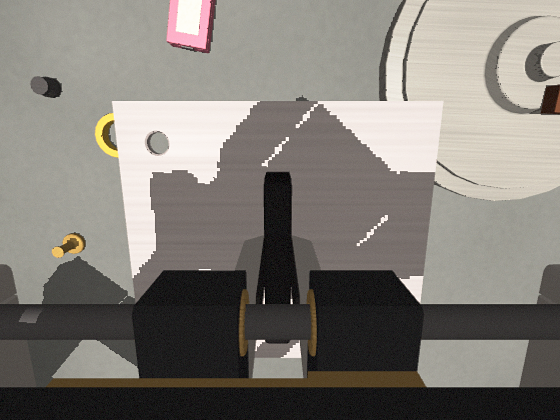

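Cover is held level; its hole is at (157,142). I'll lower it to just above the pins and check the alignment.

```bash
python3 -m pendant '[[0,0.0005,0.001,0.02,0,0,0],[0,0,0,0.035,0,0,0],[0,0,0,0.035,0,0,0],[0,0,0,0.025,0,0,0],[0,0,0,0.013,0,0,0],[0,0,0,0.005,0,0,0],[0,0,0,0,0,0,0],[0,0,0,0,0,0,0],[0,0,0,0,0,0,0],[0,0,0,0,0,0,0]]' 40
python3 - <<'E'
from h import *
go(502.2,-313.0,221.6,-87.67)
im,p=shot('wrist')
z=telemetry.sense()['tcp_pos'][2]-120
B=R.from_euler('z',2.35,degrees=True).as_matrix()
for q in[(62,72,118),(62,72,z+6),(62,72,z)]: print(pix(p,B@q+[502.2,-313.,0]).round(1))
print(np.array(pix(p,B@[62,72,118]+[502.2,-313.,0])))
u,v=pix(p,B@[62,72,z+6]+[502.2,-313.,0])[0].astype(int)
c=im[v-40:v+40,u-40:u+40]; cv2.imwrite('pics/w15.png',cv2.resize(c,(480,480),interpolation=cv2.INTER_NEAREST)[:,:,::-1]); print(u-40,v-40)
E
```

```text
time: 48.6
tcp_pos: [502.4, -313.6, 250.6]
ee_rot: [0.001, 1.0, 0.02, 0.001]
force: [0.3, 0.6, -4.4]
finger_gap: 13.5
grip_force: 40.0
t 48.6 pos [ 502.4 -313.6  250.6] tool-y yaw -87.71 tilt z [ 0.0017 -0.0014 -1.    ] q6 0.855 gap 13.5 F [ 0.3  0.6 -4.4]
shift mm (tool) [-0.2 -0.7 29. ] world [ -0.2   0.6 -29. ]
yaw change world 0.04 -> rz rad -0.0007
[[166.4 142.1]]
[[156.1 142.9]]
[[159.7 142.7]]
[[166.38978673 142.13368804]]
116 102
```

View pics/w15.png

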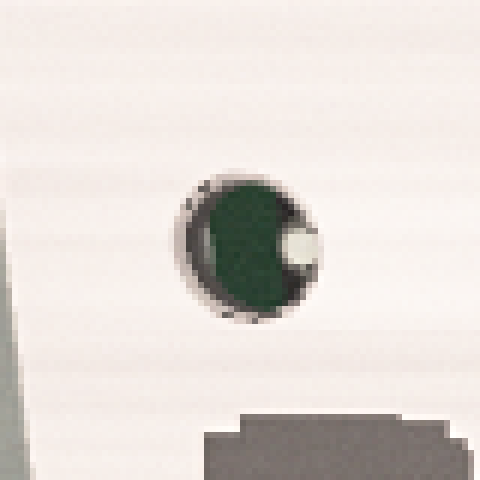

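The pin tip at (166,143.5) and the hole centre at (158,143) agree with prediction to about 1 mm. I'll correct slightly and lower.

```bash
python3 -m pendant '[[0,-0.0004,-0.0006,0.004,0,0,0],[0,0,0,0.004,0,0,0],[0,0,0,0.003,0,0,0],[0,0,0,0.002,0,0,0],[0,0,0,0.002,0,0,0],[0,0,0,0,0,0,0],[0,0,0,0,0,0,0],[0,0,0,0,0,0,0]]' 40; python3 -c "
from h import *
go(501.9,-312.8,221.6,-87.67)"
```

```text
time: 49.45
tcp_pos: [501.7, -312.8, 234.6]
ee_rot: [0.0, 1.0, 0.02, 0.0]
force: [0.6, -0.5, -5.1]
finger_gap: 13.6
grip_force: 40.0
t 49.45 pos [ 501.7 -312.8  234.6] tool-y yaw -87.71 tilt z [ 3.e-04 -3.e-04 -1.e+00] q6 0.856 gap 13.6 F [ 0.6 -0.5 -5.1]
shift mm (tool) [ 0.2 -0.  13. ] world [  0.2   0.  -13. ]
yaw change world 0.04 -> rz rad -0.0007
```

Pins have entered without extra force; continuing.

```bash
python3 -m pendant '[[0,0,0,0.002,0,0,0],[0,0,0,0.002,0,0,0],[0,0,0,0.002,0,0,0],[0,0,0,0.002,0,0,0],[0,0,0,0.001,0,0,0],[0,0,0,0.001,0,0,0],[0,0,0,0,0,0,0],[0,0,0,0,0,0,0]]' 40; python3 -c "
from h import *
go(501.9,-312.8,221.6,-87.67)"
```

```text
time: 50.25
tcp_pos: [501.6, -312.8, 224.5]
ee_rot: [0.0, 1.0, 0.02, 0.0]
force: [0.5, 0.2, -4.0]
finger_gap: 13.3
grip_force: 40.0
t 50.25 pos [ 501.6 -312.8  224.5] tool-y yaw -87.71 tilt z [ 1.e-04 -1.e-04 -1.e+00] q6 0.856 gap 13.3 F [ 0.5  0.2 -4. ]
shift mm (tool) [0.3 0.  2.9] world [ 0.3 -0.  -2.9]
yaw change world 0.04 -> rz rad -0.0006
```

```bash
python3 -m pendant '[[0,0,0,0.001,0,0,0],[0,0,0,0.001,0,0,0],[0,0,0,0.0005,0,0,0],[0,0,0,0.0005,0,0,0],[0,0,0,0,0,0,0],[0,0,0,0,0,0,0]]' 40; python3 -c "
from h import *
go(501.9,-312.8,221.6,-87.67)"
```

```text
time: 50.85
tcp_pos: [501.6, -312.8, 221.5]
ee_rot: [0.0, 1.0, 0.02, 0.0]
force: [1.2, -0.3, -4.8]
finger_gap: 13.6
grip_force: 40.0
t 50.85 pos [ 501.6 -312.8  221.5] tool-y yaw -87.71 tilt z [ 1.e-04 -1.e-04 -1.e+00] q6 0.856 gap 13.6 F [ 1.2 -0.3 -4.8]
shift mm (tool) [ 0.3  0.  -0.1] world [ 0.3 -0.   0.1]
yaw change world 0.04 -> rz rad -0.0007
```

```bash
python3 -m pendant '[[0,0,0,0.0005,0,0,0],[0,0,0,0.0005,0,0,0],[0,0,0,0,0,0,0],[0,0,0,0,0,0,0]]' 40; python3 -c "
from h import *
go(501.9,-312.8,221.6,-87.67)"
```

```text
time: 51.25
tcp_pos: [501.6, -312.8, 221.4]
ee_rot: [0.0, 1.0, 0.02, 0.0]
force: [-1.8, 1.1, 5.1]
finger_gap: 13.9
grip_force: 40.0
t 51.25 pos [ 501.6 -312.8  221.4] tool-y yaw -87.71 tilt z [ 6.e-04 -6.e-04 -1.e+00] q6 0.856 gap 13.9 F [-1.8  1.1  5.1]
shift mm (tool) [ 0.3  0.  -0.2] world [ 0.3 -0.   0.2]
yaw change world 0.04 -> rz rad -0.0006
```

Contact at the seated height (221.4, expected 221.6). Releasing and backing off.

```bash
python3 -m pendant '[[1,0,0,0,0,0,0],[1,0,0,0,0,0,0],[1,0,0,0,0,0,0],[1,0,0,0,0,0,0],[1,0,0,0,0,0,0],[1,0,0,0,0,0,0],[1,0,0,-0.03,0,0,0],[1,0,0,-0.045,0,0,0],[1,0,0,-0.045,0,0,0],[1,-0.02,0,-0.02,0,0,0],[1,-0.02,0,0,0,0,0],[1,0,0,0,0,0,0],[1,0,0,0,0,0,0],[1,0,0,0,0,0,0],[1,0,0,0,0,0,0]]' 40
python3 - <<'E'
from h import *
go(500,-313,350)
w,p=shot('wrist'); s,_=shot('side')
B=R.from_euler('z',2.35,degrees=True).as_matrix()
for q in[(86,96,108),(86,-96,108),(-86,96,108),(0,0,148)]: print(pix(p,B@q+[502,-313,0]).round(1))
a=w[60:360,80:480]; b=cv2.resize(s[90:210,260:420],(400,300),interpolation=cv2.INTER_CUBIC)
cv2.imwrite('pics/w16.png',np.hstack([a,b])[:,:,::-1])
E
```

```text
time: 52.75
tcp_pos: [462.2, -314.3, 359.6]
ee_rot: [-0.0, 1.0, 0.02, -0.0]
force: [-0.6, -0.5, 0.5]
finger_gap: 94.2
grip_force: 0.0
t 52.75 pos [ 462.2 -314.3  359.6] tool-y yaw -87.68 tilt z [-8.e-04  9.e-04 -1.e+00] q6 0.809 gap 94.2 F [-0.6 -0.5  0.5]
shift mm (tool) [37.8  0.2  9.6] world [37.8  1.3 -9.6]
[[178.9  70.7]]
[[377.3  70.6]]
[[190.4 239.6]]
[[278.2 164. ]]
```

View pics/w16.png

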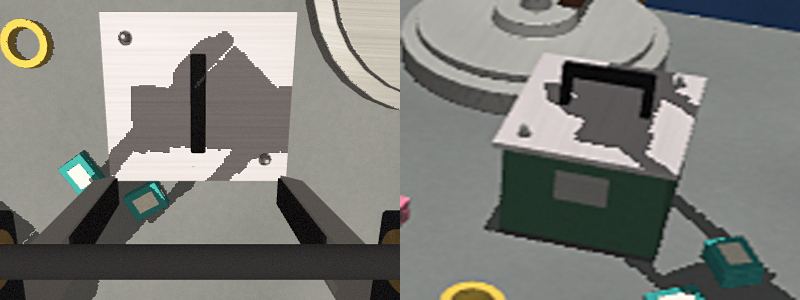

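Both pins stand through the cover, at crop positions (125,38) and (265,159). The cover's corners, (178,72) and (378,72), match the seated prediction to about 1 px, so it lies flush. I'm handing the job in.

```bash
python3 -c "
from cell import ticket; print(ticket.close_job())"
```

```text
the job is handed in; nothing more can be done
None
```

The job is handed in at about 53 s: two large and two small white cases are stacked on the pad with the large ones underneath, and the cover is back on both pins and flush on the rim.

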